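# Turn the test block, then hold the sight flap at its balance point

### The arm

A 7-joint arm with a two-finger parallel gripper is mounted at the origin on a cart in front of the work surface, level with it; the furniture and walls round the work are solid. World frame = base frame: x ahead of the robot, y to its left, z up, the work surface at z = 0. Lengths are in m, angles in rad, forces in N, time in s.
With the tool pointing down it reaches from about 0.425 to 0.875 m from the base axis. Payload 9.9 kg.
Tool frame: the origin (TCP) lies midway between the tips of the shut fingers; the grasp point (between the pads) lies 19 mm behind it; z points along the fingers, y is the direction in which the jaws open and shut (so a half turn about z gives the same grasp; the last joint's range is limited). The gripper opens to 85 mm and grips with 20 to 120 N. Pads are 22 mm wide; open, the fingers measure 114 mm over their backs; the gripper's body (76 mm by 85 mm) begins 54 mm behind the grasp point. The pads swing forward as they close: fully open they stand 13 mm farther back than shut.
Start: joints at [-0.084, 0.576, 0.025, 1.437, -0.015, 1.129, -0.057], TCP at [0.675, 0, 0.231] pointing down, gripper open.
Joint ranges: [-2.76, 2.76], [-0.34, 2.15], [-1.52, 1.57], [0.19, 2.46], [-1.09, 4.23], [0.17, 1.99], [-2.82, 2.82]. Speed limits (rad/s): [2.22, 2.22, 3.01, 3.01, 3.14, 3.14, 3.14].

### API

Orientations are given as a unit quaternion [x, y, z, w].
In Python, from cell import robot gives the robot as it stands.
- The arm moves only by the tool apply_moves, never from a script. Its argument "plan" is a list of rows, each a list of 3 entries, a list of its own where there are three numbers: the finger opening in mm, from 0 to 85.4, then the shift along the tool's x, y, z in mm, then the turn about the tool's z in rad. A call has exactly 8 rows; each row is the pose to reach, as a shift and turn from the pose commanded when the call began, along the tool's axes at that moment; what a row does not reach only later rows make up. A row lasts 1/12 s, in which the tool goes at most 41.7 mm and 7.16 degrees, less where a joint would pass 70% of its speed; a pose out of reach is approached as far as the arm can. A call with a gripper value outside its range is refused whole. The fingers move at their own pace and stop on an object; "squeeze" is the grip in N (left out, the last holds). Time passes only in rows, so rows that repeat a pose let the fingers close, or fill a call up. It gives the time, the measured TCP pose, the force and the opening at its end, in the units of the state.
- robot.observe(): the state, without advancing time (a new reading comes with each control period).
- robot.get_image(name): name is "scene" or "side" or "wrist"; returns the picture (384x512x3 uint8, blue, green, red); there is no depth.
- robot.camera_info(name): a dict with "intrinsics" (3x3 intrinsics, pixels), "R" (3x3) and "t" (3): a world point X has camera coordinates R X + t; the wrist camera has in their place "tool_from_camera" (4x4, takes a point from camera to tool coordinates, whose origin is the TCP and whose axes are the flange's). Camera axes: x right, y down, z forward; pixel columns grow to the right and rows downward; lengths in m; the calibration is good to about 2 mm. A picture is of the moment at which its call begins: read the wrist's pose just before it. camera_info takes no time and is no camera call.
- robot.finish_job(): hands the job in, once; it reports no verdict.
The state is a dict: "clock": time; "q": joint angles; "qd": joint speeds; "joint_efforts": joint torques, N m; "ee_pos": TCP position; "tcp_rot": TCP orientation; "contact_force": force on the tool from outside, world axes, zero at the start; "wrist_torque": the same for the moment, N m; "finger_gap": finger opening in m.
Only numpy, scipy, OpenCV 4.12 (cv2) and the standard library are available. Lean on these libraries where they do the work, as an engineer would, in place of code of your own. Each camera call takes 0.05 s, during which the arm holds its last target. There are 200 camera calls.

### The job

On the small sight fixture, turn the bored block a quarter turn so that its bore points along the fixture, towards the flap, and leave it standing flush and centred against the bent bracket at the back. Then take hold of the hinged sight flap, for which it has a tab, swing it up from where it leans to its upright balance point, without letting it go over to the far side, and finish still pinching it there between the fingers, so that it can fall neither way.

Things in the scene. Friction and masses are not known exactly. Their poses are not given: they have to be found in the camera images.
- fixture: Fixed sight fixture: grey plate 215 x 100 x 8 mm lying on the bench. Origin at bench height amid the plate; x runs from the flap (front, nearer the robot) to the bracket (back), y left, z up. Bent steel bracket: upright 50 mm wide, 5 mm thick, front face at x = 85 mm, top at z = 78 mm, with a 20 mm sight hole 52 mm above the bench. A tall black box stands to its right.
- seat (a point): Point on the top of the plate (z = 8 mm, fixture x = 65 mm, y = 0) where the centre of the block's underside belongs: there the block's face touches the bracket. Axes as the fixture's.
- hinge (a point): Middle of the flap's hinge axis (fixture x = -70 mm, y = 0, 22 mm above the bench); the axis is the fixture's y axis. Axes as the fixture's. Two cheeks 24 mm high above the plate hold the pin, 30 mm to either side.
- flap (a joint): Flap angle, rad: 0 = upright, exactly its balance point (mass straight above the hinge); negative = leaning to the front, positive = over to the far side, towards the block. Swings freely between stops at -0.6 and 0.6, no friction or spring; let go, it falls to a stop. Starts on the front stop, -0.6. About 120 g.
- flap_grip (a point): Middle of the flap's grip tab, 75 mm from the hinge axis. Tab 10 mm thick, 24 mm wide (along the hinge), reaching from 51 to 93 mm from the hinge; below it a plate 44 x 44 x 8 mm with a 26 mm sight hole. z = along the flap from hinge to tab, x = normal to the flap (across the 10 mm), y = along the hinge.
- block: Loose aluminium block, 40 (x) x 44 (y) x 66 mm tall, 175 to 350 g, with a 20 mm bore right through along its x axis, 44 mm above its underside. Origin at the centre of its underside, z up. Starts on the fixture's plate between flap and bracket, bore crosswise. Same after a half turn; either way round is right. Its y faces (44 mm apart) are plain.

How it is judged:
On the way:
1. the block stands turned, flush and centred against the bracket, let go, while the flap still leans to the front (angle between the x axis of block and the x axis of fixture, either way round below 0.07 rad and x of block in the frame of seat above -0.004 m and y of block in the frame of seat between -0.007 and 0.007 m and z of block in the frame of seat below 0.003 m and angle between block's own z axis and vertical below 0.05 rad and contact force between block and the fingers below 0.05 N and value of joint flap below -0.3 rad), for 0.2 s.
At the end, for the whole second after the job is handed in: The flap is held still in the fingers (pinched with more than 2 N) within 0.08 rad of upright, touching no block; the block stands on the plate, untouched, its bore within 0.07 rad of the fixture's long axis, within 4 mm of the bracket and 7 mm of centred (value of joint flap between -0.08 and 0.08 rad and velocity of joint flap between -0.1 and 0.1 rad/s and contact force between flap and the fingers above 2 N and contact force between flap and block below 0.05 N and angle between the x axis of block and the x axis of fixture, either way round below 0.07 rad and x of block in the frame of seat above -0.004 m and y of block in the frame of seat between -0.007 and 0.007 m and z of block in the frame of seat below 0.003 m and angle between block's own z axis and vertical below 0.05 rad and contact force between block and the arm below 0.05 N and contact force between block and the fingers below 0.05 N); the arm keeps its last pose, push and grip.
It fails at once if the flap goes over to the far side (more than 0.3 rad past upright) (value of joint flap above 0.3 rad).
It also fails if it takes over 51 s, if anything falls off the work surface, if the arm or the gripper's body presses on something with over 40 N, if the wrist force passes 120 N, or if a joint passes its speed limit or range.

## Working session

There is one attempt and no reset: what is moved stays moved. The work goes in short steps, Python scripts to look and compute and a tool call to move; the robot and the scene stay as the last step left them, time stands still between calls to the robot, and variables do not carry over. Pictures are saved under pics/ and viewed, about 8 in all and at most 12, crops included, and the job is handed in when it is done.

Besides the shell and the picture viewer there is one more tool, called after "Call:" by a JSON object that holds its "api" and its "payload", one argument or row to a line. apply_moves: Moves the arm, as the interface text tells. Its arguments: {"type":"object","properties":{"plan":{"type":"array"},"squeeze":{"type":"number"}},"required":["plan"]}

```bash
mkdir -p pics; ls
python3 - <<'E'
from cell import robot
import cv2,numpy as np
s=robot.observe();print(s)
ims=[]
for n in("scene","side","wrist"):
    im=robot.get_image(n);cv2.imwrite(f"pics/{n}0.png",im);ims.append(im)
    print(n,{k:np.round(v,4).tolist() for k,v in robot.camera_info(n).items()})
E
```

```text
pics
{'clock': 0.0, 'q': array([-0.08381218,  0.57653413,  0.02485258,  1.43793239, -0.01502246,
        1.12901244, -0.05649927]), 'qd': array([ 0.00101307, -0.00079514, -0.002386  , -0.00029108,  0.000546  ,
        0.0006334 , -0.00100828]), 'joint_efforts': array([ 1.10782021e-03, -7.65753937e+01,  2.25157209e+00, -2.85965914e+01,
        1.54639565e-02,  1.25475466e-02,  7.09064329e-05]), 'ee_pos': array([6.74528581e-01, 1.50097038e-05, 2.30432895e-01]), 'tcp_rot': array([ 7.07095942e-01,  7.07117109e-01, -6.27152313e-04, -5.75015435e-04]), 'contact_force': array([ 0.11660416, -0.05130221, -0.11122654]), 'wrist_torque': array([-0.00561617, -0.04466804,  0.00545713]), 'finger_gap': 0.08532037815071772}
scene {'intrinsics': [[384.3241, 0.0, 256.8017], [0.0, 384.3241, 190.1431], [0.0, 0.0, 1.0]], 'R': [[0.91, -0.4142, 0.0208], [-0.1775, -0.4344, -0.883], [0.3748, 0.7998, -0.4688]], 't': [-0.4316, 0.2723, 0.5195]}
side {'intrinsics': [[461.8599, 0.0, 259.5595], [0.0, 461.8599, 193.6237], [0.0, 0.0, 1.0]], 'R': [[0.3905, 0.9206, 0.0074], [0.6299, -0.2614, -0.7313], [-0.6713, 0.2902, -0.682]], 't': [-0.4105, -0.2584, 1.2345]}
wrist {'intrinsics': [[321.1497, 0.0, 261.6276], [0.0, 321.1497, 196.0846], [0.0, 0.0, 1.0]], 'tool_from_camera': [[0.0006, -0.955, -0.2965, 0.0749], [1.0, 0.0005, 0.0005, 0.0008], [-0.0003, -0.2965, 0.955, -0.142], [0.0, 0.0, 0.0, 1.0]]}
```

View pics/wrist0.png

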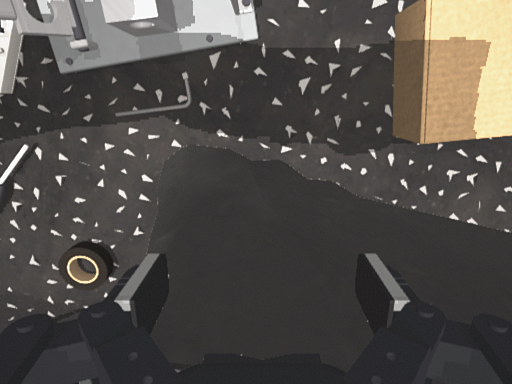

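View pics/side0.png

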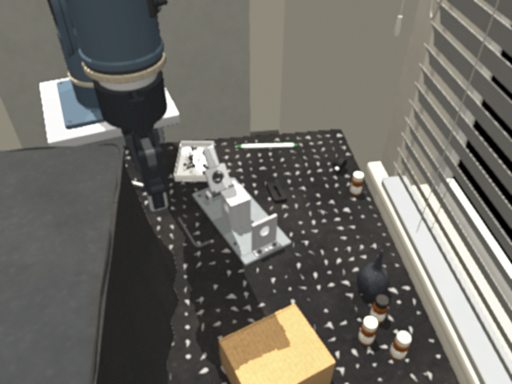

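View pics/scene0.png

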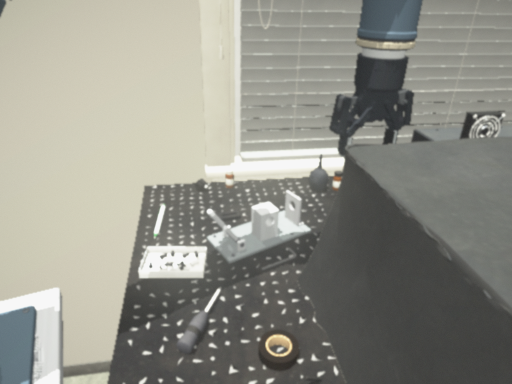

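```bash
cat > h.py <<'E'
import numpy as np,cv2
from cell import robot
from scipy.spatial.transform import Rotation as Ro
def cam(n,s=None):
    c=robot.camera_info(n);K=np.array(c["intrinsics"])
    if n=="wrist":
        s=s or robot.observe()
        T=np.array(c["tool_from_camera"]);W=np.eye(4);W[:3,:3]=Ro.from_quat(s["tcp_rot"]).as_matrix();W[:3,3]=s["ee_pos"]
        M=W@T;return K,M[:3,:3],M[:3,3]
    R=np.array(c["R"]);return K,R.T,-R.T@np.array(c["t"])
def cast(C,uv,z):
    K,R,o=C;d=R@np.linalg.solve(K,[uv[0],uv[1],1]);return o+d*(z-o[2])/d[2]
def proj(C,X):
    K,R,o=C;p=K@(R.T@(np.array(X)-o));return p[:2]/p[2]
E
python3 - <<'E'
from h import *
for n,P in (("scene",[(208,238),(226,258),(310,232)]),("side",[(194,193),(246,264),(291,240)]),("wrist",[(65,72),(257,40)])):
    C=cam(n);print(n,C[2].round(3))
    for p in P:print(p,cast(C,p,.008).round(4))
for n,b in(("side",(170,140,310,280)),("scene",(195,180,325,270))):
    im=cv2.imread(f"pics/{n}0.png");x,y,X,Y=b
    cv2.imwrite(f"pics/{n}c.png",cv2.resize(im[y:Y,x:X],None,fx=4,fy=4,interpolation=cv2.INTER_CUBIC))
a=cv2.imread("pics/sidec.png");b=cv2.imread("pics/scenec.png");
h=cv2.resize(a,(400,400));g=cv2.resize(b,(400,277));o=np.zeros((400,800,3),np.uint8);o[:,:400]=h;o[:277,400:]=g;cv2.imwrite("pics/c.png",o)
E
```

```text
scene [ 0.246 -0.476  0.493]
(208, 238) [0.4442 0.19   0.008 ]
(226, 258) [0.4558 0.1097 0.008 ]
(310, 232) [0.6617 0.1239 0.008 ]
side [ 1.152 -0.048  0.656]
(194, 193) [0.4606 0.1039 0.008 ]
(246, 264) [0.6728 0.1344 0.008 ]
(291, 240) [0.6528 0.2324 0.008 ]
wrist [0.676 0.075 0.373]
(65, 72) [0.4664 0.0995 0.008 ]
(257, 40) [0.6705 0.1305 0.008 ]
```

View pics/c.png

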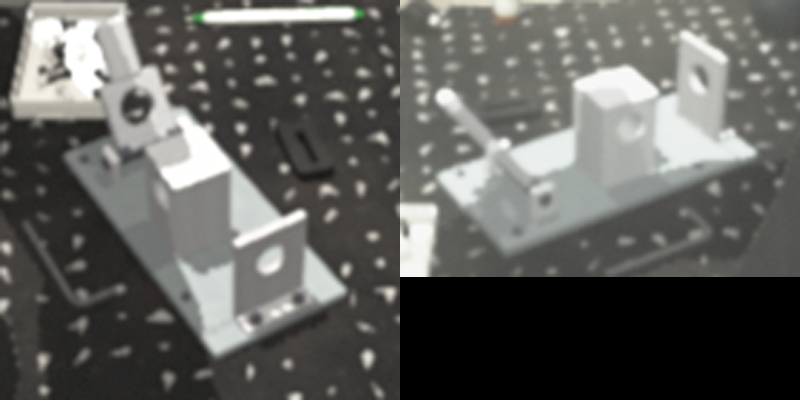

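Call:
{"api": "apply_moves", "payload": {
  "plan": [
    [85,[25,-15,-15],-0.03],
    [85,[55,-32,-30],-0.06],
    [85,[85,-50,-45],-0.1],
    [85,[115,-66,-60],-0.15],
    [85,[145,-84,-75],-0.15],
    [85,[175,-100,-90],-0.15],
    [85,[195,-112,-98],-0.15],
    [85,[200,-115,-100],-0.15]
  ],
  "squeeze": 30
}}

```text
clock: 0.82
ee_pos: [0.5579, 0.2053, 0.3331]
tcp_rot: [0.65, 0.76, 0.002, -0.001]
contact_force: [0.8, 0.8, -0.4]
finger_gap: 0.0846
```

Run:
```python
from h import *
import pickle
s=robot.observe();im=robot.get_image("wrist");cv2.imwrite("pics/w1.png",im);pickle.dump(s,open("s1.pkl","wb"))
print(s["clock"],s["ee_pos"],Ro.from_quat(s["tcp_rot"]).as_matrix().round(4))
```

```text
0.8167 [0.55787786 0.20529118 0.33308513] [[-0.1557  0.9878  0.0011]
 [ 0.9878  0.1557  0.0034]
 [ 0.0032  0.0016 -1.    ]]
```

View pics/w1.png

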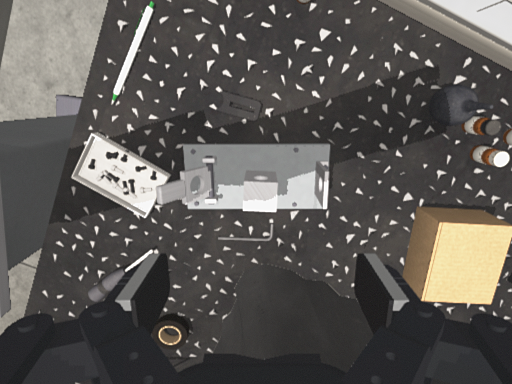

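Run:
```python
from h import *
im=cv2.imread("pics/w1.png")[130:225,150:345]
cv2.imwrite("pics/w1c.png",cv2.resize(im,None,fx=4,fy=4,interpolation=cv2.INTER_CUBIC))
```

```text
(no output)
```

View pics/w1c.png

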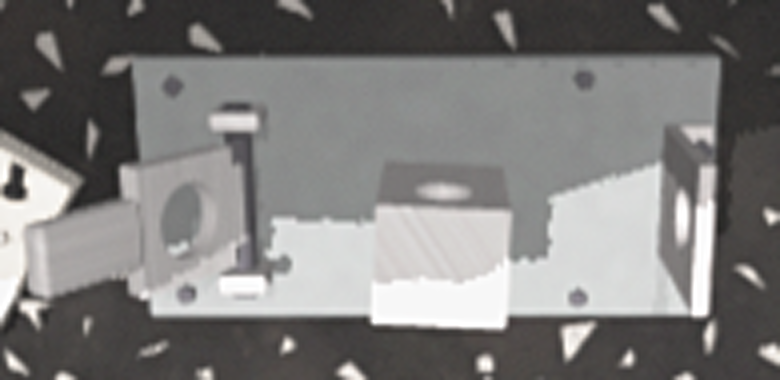

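Run:
```python
from h import *
import pickle
s=pickle.load(open("s1.pkl","rb"));C=cam("wrist",s)
f=lambda P,z:np.array([cast(C,((u+.5)/4-.5+150,(v+.5)/4-.5+130),z) for u,v in P])
A=f([(133,58),(720,57),(713,317),(152,316)],.008)
print(A.round(4)[:,:2]);L=lambda a,b:np.linalg.norm(a-b)
print("sizes",L(A[0],A[1]),L(A[3],A[2]),L(A[0],A[3]),L(A[1],A[2]))
d=A[1]-A[0]+A[2]-A[3];yaw=np.arctan2(d[1],d[0]);c=A.mean(0);e=np.array([np.cos(yaw),np.sin(yaw)]);n=np.array([-e[1],e[0]])
print("centre",c,"yaw",yaw)
loc=lambda P:np.array([[ (p[:2]-c[:2])@e,(p[:2]-c[:2])@n] for p in P]).round(4)
B=f([(377,205),(511,208),(507,328),(371,323)],.074)
d=B[1]-B[0]+B[2]-B[3];print("block",B.mean(0),np.arctan2(d[1],d[0]),loc(B),loc([B.mean(0)]),loc(f([(385,163),(506,165)],.008)))
print("bracket top",loc(f([(692,315),(710,316),(716,195),(699,195)],.078)))
hn=c[:2]-.07*e;print("hinge",hn)
print("cheeks top",loc(f([(210,122),(258,122),(218,285),(268,285)],.032)))
# expected tab end corners
for t in(93,51):
  for y in(12,-12):
    z=.022+t*.001*np.cos(.6)+.005*np.sin(.6);x=-.070-t*.001*np.sin(.6)+.005*np.cos(.6)
    p=proj(C,[*(c[:2]+x*e+y*.001*n),z]);print("tab",t,y,((p-[150,130]+.5)*4).round(0))
sw=c[:2]+.065*e;R=Ro.from_quat(s["tcp_rot"]).as_matrix()
print("seat",sw);
for nme,p in(("block",B.mean(0)[:2]),("seat",sw),("hinge",hn)): print(nme,"tool shift",(R.T@np.r_[p-s["ee_pos"][:2],0]*1000).round(1))
```

```text
[[0.445  0.1972]
 [0.6551 0.2308]
 [0.6742 0.1327]
 [0.4606 0.0995]]
sizes 0.21277473274954492 0.2160943783061396 0.09898440195996444 0.09990831011882964
centre [0.5587061  0.16505685 0.008     ] yaw 0.15634016532217446
block [0.5646918  0.15651254 0.074     ] 0.12510376428019793 [[-0.0162  0.0115]
 [ 0.027   0.0105]
 [ 0.0263 -0.0306]
 [-0.0188 -0.0288]] [[ 0.0046 -0.0094]] [[-0.0166  0.0107]
 [ 0.0284  0.0099]]
bracket top [[ 0.0866 -0.0246]
 [ 0.0925 -0.025 ]
 [ 0.092   0.0158]
 [ 0.0866  0.0158]]
hinge [0.48955984 0.15415756]
cheeks top [[-0.0763  0.0306]
 [-0.0595  0.0306]
 [-0.0766 -0.0292]
 [-0.0585 -0.0292]]
tab 93 12 [ 34. 226.]
tab 93 -12 [ 41. 302.]
tab 51 12 [139. 199.]
tab 51 -12 [144. 269.]
seat [0.62291334 0.17517761]
block tool shift [-49.2  -0.9  -0.2]
seat tool shift [-39.9  59.6  -0. ]
hinge tool shift [-39.9 -75.4  -0.2]
```

Run:
```python
from h import *
s=robot.observe();print(s["clock"],s["ee_pos"],s["qd"].round(4),s["q"].round(3))
```

```text
0.8667 [0.55836375 0.20405159 0.33256158] [ 0.0442  0.0231  0.0428  0.0112  0.0117 -0.0167  0.045 ] [-0.398  0.382 -0.046  1.494  0.016  1.264 -0.29 ]
```

Call:
{"api": "apply_moves", "payload": {
  "plan": [
    [70,[-12,0,15],0.01],
    [70,[-24,-1,40],0.03],
    [70,[-36,-1,70],0.03],
    [70,[-49,-1,100],0.03],
    [70,[-49,-1,130],0.03],
    [70,[-49,-1,155],0.03],
    [70,[-49,-1,165],0.03],
    [70,[-49,-1,165],0.03]
  ]
}}

```text
clock: 1.53
ee_pos: [0.5652, 0.1497, 0.1635]
tcp_rot: [0.664, 0.748, -0.002, -0.001]
contact_force: [0.9, 0.7, 1.0]
finger_gap: 0.0699
```

Run:
```python
from h import *
s=robot.observe();im=robot.get_image("wrist");cv2.imwrite("pics/w2.png",im)
R=Ro.from_quat(s["tcp_rot"]).as_matrix()
print(s["clock"],s["ee_pos"],R.round(4),s["qd"].round(4))
print("block shift",(R.T@np.r_[np.array([.5647,.1565])-s["ee_pos"][:2],0]*1000).round(1))
```

```text
1.5333 [0.56517564 0.14966778 0.16354179] [[-0.1184  0.993  -0.0049]
 [ 0.993   0.1184 -0.0022]
 [-0.0016 -0.0051 -1.    ]] [-0.0095 -0.0463 -0.0034 -0.0598 -0.0029  0.0511  0.0001]
block shift [ 6.8  0.3 -0. ]
```

View pics/w2.png

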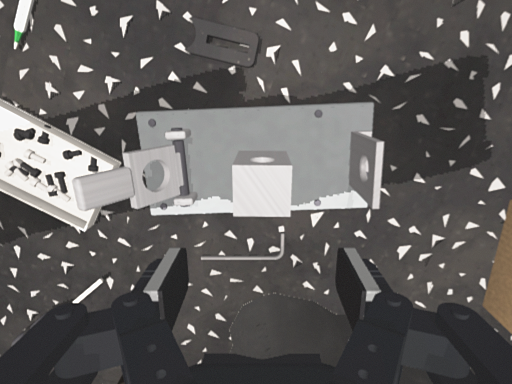

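Run:
```python
from h import *
s=robot.observe();C=cam("wrist",s);R=Ro.from_quat(s["tcp_rot"]).as_matrix()
B=np.array([cast(C,p,.074) for p in[(233,167),(291,165),(291,217),(233,216)]])
print(s["clock"],s["ee_pos"],B.round(4)[:,:2],B.mean(0).round(4),(R.T@(B.mean(0)-s["ee_pos"])*1000).round(1))
A=np.array([cast(C,p,.008) for p in[(135,115),(373,102),(367,207),(152,216)]]);print(A[:,:2].round(4),A.mean(0).round(4),np.arctan2((A[1]-A[0]+A[2]-A[3])[1],(A[1]-A[0]+A[2]-A[3])[0]))
```

```text
1.5833 [0.56620035 0.1503635  0.16550452] [[0.5428 0.1725]
 [0.5852 0.1791]
 [0.5912 0.1385]
 [0.5464 0.1339]] [0.5664 0.156  0.074 ] [ 5.6  1.1 91.5]
[[0.4458 0.1948]
 [0.6572 0.2317]
 [0.6734 0.1335]
 [0.4629 0.0985]] [0.5598 0.1646 0.008 ] 0.16860617736213918
```

Call:
{"api": "apply_moves", "payload": {
  "plan": [
    [70,[5,0,20],0],
    [70,[5,0,45],0],
    [70,[5,0,70],0],
    [70,[5,0,95],0],
    [70,[5,0,118],0],
    [70,[5,0,134],0],
    [70,[5,0,140],0],
    [60,[5,0,140],0]
  ]
}}

```text
clock: 2.25
ee_pos: [0.5662, 0.1563, 0.0263]
tcp_rot: [0.663, 0.748, -0.0, 0.0]
contact_force: [-0.2, -0.1, 0.1]
finger_gap: 0.0606
```

Call:
{"api": "apply_moves", "payload": {
  "plan": [
    [55,[0,0,0],0],
    [50,[0,0,0],0],
    [46,[0,0,0],0],
    [40,[0,0,0],0],
    [35,[0,0,0],0],
    [35,[0,0,0],0],
    [35,[0,0,0],0],
    [35,[0,0,0],0]
  ],
  "squeeze": 40
}}

```text
clock: 2.92
ee_pos: [0.5661, 0.1565, 0.0277]
tcp_rot: [0.663, 0.748, 0.001, 0.0]
contact_force: [-3.5, -0.8, 6.2]
finger_gap: 0.0434
```

Call:
{"api": "apply_moves", "payload": {
  "plan": [
    [35,[0,0,-4],0],
    [35,[0,0,-10],0],
    [35,[0,0,-12],-0.05],
    [35,[0,0,-12],-0.15],
    [35,[0,0,-12],-0.26],
    [35,[0,0,-12],-0.37],
    [35,[0,0,-12],-0.48],
    [35,[0,0,-12],-0.59]
  ]
}}

```text
clock: 3.58
ee_pos: [0.5661, 0.1563, 0.039]
tcp_rot: [0.415, 0.91, 0.0, 0.0]
contact_force: [-1.1, -0.6, -3.5]
finger_gap: 0.0436
```

Call:
{"api": "apply_moves", "payload": {
  "plan": [
    [35,[0,0,0],-0.11],
    [35,[0,0,0],-0.22],
    [35,[0,0,0],-0.33],
    [35,[0,0,0],-0.44],
    [35,[0,0,0],-0.55],
    [35,[0,0,0],-0.66],
    [35,[0,0,0],-0.77],
    [35,[0,0,0],-0.87]
  ]
}}

```text
clock: 4.25
ee_pos: [0.5662, 0.156, 0.0389]
tcp_rot: [-0.007, 1.0, -0.0, 0.0]
contact_force: [0.7, -0.2, -3.0]
finger_gap: 0.0439
```

Call:
{"api": "apply_moves", "payload": {
  "plan": [
    [35,[0,0,0],-0.08],
    [35,[0,0,0],-0.13],
    [35,[0,0,0],-0.148],
    [35,[0,0,0],-0.148],
    [35,[0,0,0],-0.148],
    [35,[0,0,0],-0.148],
    [35,[0,0,0],-0.148],
    [35,[0,0,0],-0.148]
  ]
}}

```text
clock: 4.92
ee_pos: [0.5658, 0.1564, 0.0384]
tcp_rot: [-0.078, 0.997, -0.0, 0.0]
contact_force: [0.0, 0.2, -2.7]
finger_gap: 0.0431
```

Run:
```python
from h import *
s=robot.observe();im=robot.get_image("wrist");cv2.imwrite("pics/w3.png",im)
R=Ro.from_quat(s["tcp_rot"]).as_matrix()
print(s["clock"],s["ee_pos"],R.round(4),s["finger_gap"],s["contact_force"],s["q"].round(2))
c=np.array([.5595,.165]);y=.158;e=np.array([np.cos(y),np.sin(y)])
print("seat shift",(R.T@np.r_[c+.065*e-s["ee_pos"][:2],0]*1000).round(1))
```

```text
4.9167 [0.56575078 0.156438   0.0383702 ] [[-9.877e-01 -1.561e-01  1.000e-04]
 [-1.561e-01  9.877e-01 -1.000e-04]
 [-1.000e-04 -1.000e-04 -1.000e+00]] 0.043094779421037656 [ 0.01101092  0.2324078  -2.7193186 ] [-0.04  0.71 -0.48  1.86  0.5   0.69  0.91]
seat shift [-60.2   9.5   0. ]
```

View pics/w3.png

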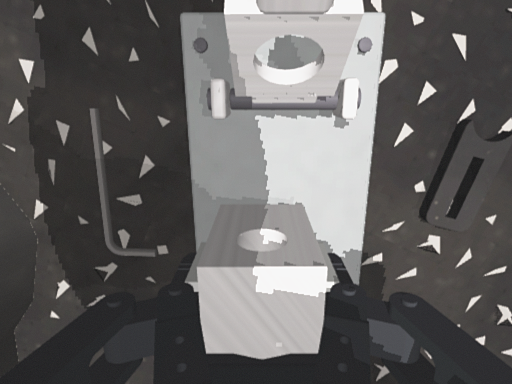

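Run:
```python
from h import *
s=robot.observe();C=cam("wrist",s);R=Ro.from_quat(s["tcp_rot"]).as_matrix()
t=lambda u,v,z:(R.T@(cast(C,(u,v),z)-s["ee_pos"])*1000).round(1)
print("cheeks");[print(t(*p,.032)) for p in[(211,118),(229,118),(343,118),(358,117),(211,82),(358,82)]]
print("block");[print(t(*p,.086)) for p in[(198,268),(327,266),(207,351),(321,353)]]
print("plate");[print(t(*p,.008)) for p in[(181,13),(385,13),(192,180),(371,180)]]
print("pin z .022",t(287,103,.022))
```

```text
cheeks
[ 65.9 -23.8   6.3]
[ 65.9 -15.7   6.3]
[65.9 35.5  6.3]
[66.3 42.3  6.3]
[ 81.1 -23.1   6.3]
[81.2 40.9  6.3]
block
[ 21.  -22.1 -47.7]
[ 21.8  20.5 -47.7]
[-12.8 -20.8 -47.7]
[-13.7  20.5 -47.7]
plate
[113.1 -39.5  30.3]
[113.2  57.8  30.3]
[ 30.9 -39.5  30.3]
[31.  59.5 30.3]
pin z .022 [72.2 11.  16.3]
```

Call:
{"api": "apply_moves", "payload": {
  "plan": [
    [35,[-7,2,0],0],
    [35,[-18,4,0],0],
    [35,[-30,6,0],0],
    [35,[-42,8,0],0],
    [35,[-51,9.5,0],0],
    [35,[-54,9.5,4],0],
    [35,[-54,9.5,9],0],
    [35,[-54,9.5,10.5],0]
  ]
}}

```text
clock: 5.63
ee_pos: [0.6179, 0.1743, 0.0277]
tcp_rot: [-0.078, 0.997, 0.0, 0.0]
contact_force: [-1.3, -1.8, 15.7]
finger_gap: 0.0434
```

Call:
{"api": "apply_moves", "payload": {
  "plan": [
    [35,[-1,0,0],0],
    [35,[-2,0,0],0],
    [35,[-3,0,0],0],
    [35,[-4,0,0],0],
    [35,[-5,0,0],0],
    [35,[-5,0,0],0],
    [35,[-5,0,0],0],
    [35,[-5,0,0],0]
  ]
}}

```text
clock: 6.3
ee_pos: [0.6212, 0.1748, 0.0278]
tcp_rot: [-0.079, 0.997, -0.0, -0.001]
contact_force: [-4.7, -1.3, 5.4]
finger_gap: 0.0439
```

Call:
{"api": "apply_moves", "payload": {
  "plan": [
    [35,[-0.5,0,0],0],
    [35,[-1,0,0],0],
    [35,[-1.5,0,0],0],
    [35,[-2,0,0],0],
    [35,[-2,0,0],0],
    [35,[-2,0,0],0],
    [35,[-2,0,0],0],
    [35,[-2,0,0],0]
  ]
}}

```text
clock: 6.97
ee_pos: [0.6246, 0.1753, 0.0278]
tcp_rot: [-0.079, 0.997, 0.0, 0.0]
contact_force: [-3.4, 0.1, 2.8]
finger_gap: 0.0437
```

Call:
{"api": "apply_moves", "payload": {
  "plan": [
    [35,[-0.5,0,0],0],
    [35,[-1,0,0],0],
    [35,[-1.5,0,0],0],
    [35,[-2,0,0],0],
    [35,[-2,0,0],0],
    [35,[-2,0,0],0],
    [35,[-2,0,0],0],
    [35,[-2,0,0],0]
  ]
}}

```text
clock: 7.63
ee_pos: [0.6246, 0.1752, 0.0277]
tcp_rot: [-0.079, 0.997, -0.001, -0.002]
contact_force: [-11.1, -2.8, 8.9]
finger_gap: 0.0436
```

Call:
{"api": "apply_moves", "payload": {
  "plan": [
    [35,[1,0,0],0],
    [35,[1,0,0],0],
    [48,[1,0,0],0],
    [54,[1,0,0],0],
    [60,[1,0,0],0],
    [64,[1,0,0],0],
    [64,[1,0,0],0],
    [64,[1,0,0],0]
  ]
}}

```text
clock: 8.3
ee_pos: [0.6257, 0.1755, 0.0278]
tcp_rot: [-0.078, 0.997, 0.0, 0.0]
contact_force: [0.5, -0.8, 0.9]
finger_gap: 0.0638
```

Call:
{"api": "apply_moves", "payload": {
  "plan": [
    [64,[0,0,-5],0],
    [64,[0,0,-20],0],
    [64,[0,0,-45],0],
    [64,[0,0,-75],0],
    [64,[0,0,-105],0],
    [64,[0,0,-135],0],
    [64,[10,0,-155],0],
    [64,[20,0,-160],0]
  ]
}}

```text
clock: 8.97
ee_pos: [0.6071, 0.1734, 0.192]
tcp_rot: [-0.078, 0.997, 0.001, 0.003]
contact_force: [-0.1, -0.9, 0.4]
finger_gap: 0.064
```

Run:
```python
from h import *
s=robot.observe();im=robot.get_image("wrist");cv2.imwrite("pics/w4.png",im)
import pickle;pickle.dump(s,open("s4.pkl","wb"))
print(s["clock"],s["ee_pos"])
```

```text
8.9667 [0.60712994 0.17339661 0.19202618]
```

View pics/w4.png

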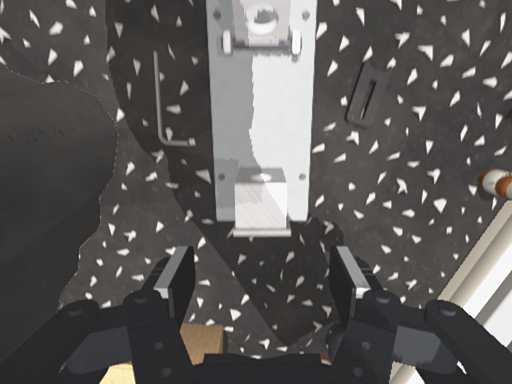

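Run:
```python
from h import *
import pickle
s=pickle.load(open("s4.pkl","rb"));C=cam("wrist",s);R=Ro.from_quat(s["tcp_rot"]).as_matrix()
im=cv2.imread("pics/w4.png");cv2.imwrite("pics/w4c.png",cv2.resize(im[150:250,200:320],None,fx=5,fy=5,interpolation=cv2.INTER_CUBIC))
t=lambda u,v,z:(R.T@(cast(C,(u,v),z)-s["ee_pos"])*1000).round(1)
print("cheek");[print(t(*p,.032)) for p in[(223,53),(301,53),(223,31),(301,31)]]
print("bracket");[print(t(*p,.078)) for p in[(233,237),(291,236)]]
print("plate",t(210,150,.008),t(311,150,.008),t(217,221,.008))
c=np.array([.5595,.165]);y=.158;e=np.array([np.cos(y),np.sin(y)])
print("hinge shift",(R.T@np.r_[c-.07*e-s["ee_pos"][:2],0]*1000).round(1))
```

```text
cheek
[110.7 -34.3 159.3]
[110.8  33.  159.4]
[127.8 -33.7 159.2]
[127.9  32.4 159.3]
bracket
[-41.9 -25.8 114.2]
[-40.9  24.6 114.3]
plate [ 22.8 -53.4 183.8] [ 22.8  49.4 184. ] [-54.9 -49.5 184.3]
hinge shift [118.4  -0.9  -0.7]
```

View pics/w4c.png

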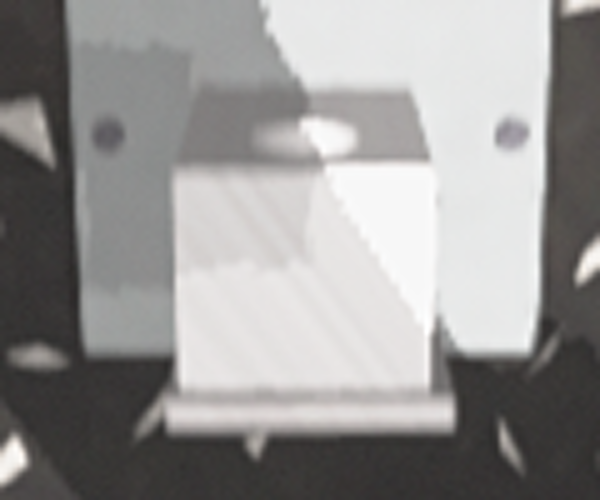

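Call:
{"api": "apply_moves", "payload": {
  "plan": [
    [64,[15,0,0],0.08],
    [64,[38,0,0],0.19],
    [64,[65,0,0],0.3],
    [64,[92,0,0],0.41],
    [64,[120,0,0],0.52],
    [64,[145,0,0],0.63],
    [64,[160,0,0],0.74],
    [64,[166,0,0],0.85]
  ]
}}

```text
clock: 9.68
ee_pos: [0.4388, 0.1453, 0.1871]
tcp_rot: [0.342, 0.94, -0.001, -0.001]
contact_force: [0.1, 0.2, 0.2]
finger_gap: 0.064
```

Call:
{"api": "apply_moves", "payload": {
  "plan": [
    [64,[0,0,0],0.11],
    [64,[0,0,0],0.22],
    [64,[0,0,0],0.33],
    [64,[0,0,0],0.44],
    [64,[0,0,0],0.55],
    [64,[0,0,0],0.65],
    [64,[0,0,0],0.72],
    [64,[0,0,0],0.72]
  ]
}}

```text
clock: 10.35
ee_pos: [0.4412, 0.1461, 0.1871]
tcp_rot: [0.65, 0.76, -0.001, -0.0]
contact_force: [-0.8, -0.4, -0.4]
finger_gap: 0.0644
```

Run:
```python
from h import *
robot.get_image("side");robot.get_image("side")
s=robot.observe();im=robot.get_image("wrist");cv2.imwrite("pics/w5.png",im)
import pickle;pickle.dump(s,open("s5.pkl","wb"))
R=Ro.from_quat(s["tcp_rot"]).as_matrix()
print(s["clock"],s["ee_pos"],"yaw",np.arctan2(R[1,1],R[0,1]),s["q"].round(2),s["qd"].round(3))
print((R.T@(np.array([.490,.1543,.0])-s["ee_pos"])*1000).round(1))
```

```text
10.45 [0.44136802 0.14619087 0.18725812] yaw 0.16080600762061067 [-0.25  0.33 -0.23  2.03  0.1   0.8  -0.37] [ 0.01  -0.002 -0.01  -0.005  0.001  0.001  0.009]
[  0.3  49.5 187.2]
```

View pics/w5.png

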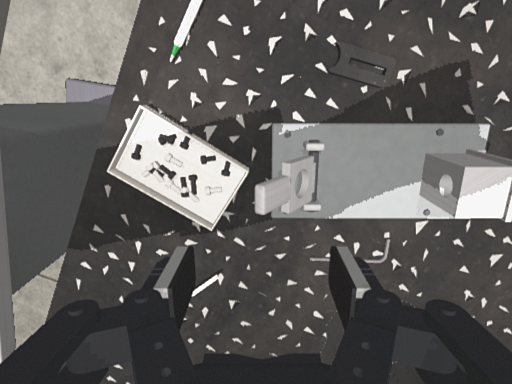

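Run:
```python
from h import *
import pickle
s=pickle.load(open("s5.pkl","rb"));C=cam("wrist",s);R=Ro.from_quat(s["tcp_rot"]).as_matrix()
t=lambda u,v,z:(R.T@(cast(C,(u,v),z)-s["ee_pos"])*1000).round(1)
for p in[(307,146),(325,146),(303,208),(320,208)]:print(t(*p,.032))
for p in[(256,191),(256,214)]:print("tab end",t(*p,.099))
for p in[(272,125),(488,125),(275,218)]:print("plate",t(*p,.008))
```

```text
[ 31.   42.7 155.2]
[ 31.   59.3 155.2]
[-29.7  41.4 155.2]
[-29.7  58.  155.2]
tab end [ 7.2 -3.5 88.3]
tab end [-11.1  -3.5  88.3]
plate [ 48.   10.9 179.2]
plate [ 48.1 222.5 179. ]
plate [-49.5  15.1 179.3]
```

Call:
{"api": "apply_moves", "payload": {
  "plan": [
    [64,[0,2,12],0],
    [64,[0,2,30],0],
    [64,[0,2,50],0],
    [64,[0,2,70],0],
    [64,[0,2,88],0],
    [64,[0,2,100],0],
    [60,[0,2,106],0],
    [56,[0,2,107],0]
  ]
}}

```text
clock: 11.17
ee_pos: [0.4431, 0.1464, 0.0797]
tcp_rot: [0.649, 0.761, -0.001, -0.001]
contact_force: [-0.7, 0.1, -0.3]
finger_gap: 0.0561
```

Call:
{"api": "apply_moves", "payload": {
  "plan": [
    [50,[0,0,0],0],
    [44,[0,0,0],0],
    [40,[0,0,0],0],
    [38,[0,2,0],0],
    [38,[0,5,0],0],
    [38,[0,8,0],0],
    [38,[0,11,0],0],
    [38,[0,14,0],0]
  ],
  "squeeze": 20
}}

```text
clock: 11.83
ee_pos: [0.4579, 0.1489, 0.0809]
tcp_rot: [0.649, 0.761, -0.0, -0.0]
contact_force: [-0.6, -0.3, 1.6]
finger_gap: 0.0377
```

Call:
{"api": "apply_moves", "payload": {
  "plan": [
    [36,[0,3,0],0],
    [34,[0,7,0],0],
    [32,[0,11,0],0],
    [30,[0,15,0],0],
    [28,[0,18,0],0],
    [26,[0,21,0],0],
    [24,[0,24,0],0],
    [24,[0,26,0],0]
  ]
}}

```text
clock: 12.5
ee_pos: [0.4837, 0.153, 0.0808]
tcp_rot: [0.649, 0.761, 0.0, 0.0]
contact_force: [-0.6, -0.2, 0.6]
finger_gap: 0.0241
```

Run:
```python
from h import *
s=robot.observe();im=robot.get_image("wrist");cv2.imwrite("pics/w6.png",im)
sd=robot.get_image("side")
R=Ro.from_quat(s["tcp_rot"]).as_matrix()
print(s["clock"],s["ee_pos"],s["contact_force"].round(1),s["finger_gap"],(R.T@(np.array([.490,.1543,.0])-s["ee_pos"])*1000).round(1))
```

```text
12.5 [0.48367844 0.15301382 0.08078955] [-0.6 -0.2  0.6] 0.02406146382663609 [ 0.3  6.4 80.8]
```

Now close onto the tab while centring over the hinge.

Call:
{"api": "apply_moves", "payload": {
  "plan": [
    [21,[0,1,0],0],
    [18,[0,3,0],0],
    [15,[0,5,0],0],
    [12,[0,6.5,0],0],
    [9,[0,6.5,0],0],
    [6,[0,6.5,0],0],
    [4,[0,6.5,0],0],
    [4,[0,6.5,0],0]
  ],
  "squeeze": 25
}}

```text
clock: 13.27
ee_pos: [0.4901, 0.1541, 0.0809]
tcp_rot: [0.649, 0.761, 0.0, 0.0]
contact_force: [2.8, 0.8, -1.1]
finger_gap: 0.0097
```

Call:
{"api": "apply_moves", "payload": {
  "plan": [
    [4,[0,0,0],0],
    [4,[0,0,0],0],
    [4,[0,0,0],0],
    [4,[0,0,0],0],
    [4,[0,0,0],0],
    [4,[0,0,0],0],
    [4,[0,0,0],0],
    [4,[0,0,0],0]
  ]
}}

```text
clock: 13.93
ee_pos: [0.49, 0.1541, 0.0809]
tcp_rot: [0.649, 0.761, 0.0, 0.0]
contact_force: [4.4, 0.4, 0.3]
finger_gap: 0.0099
```

Run:
```python
from h import *
s=robot.observe();im=robot.get_image("wrist");sd=robot.get_image("side");cv2.imwrite("pics/w7.png",im)
R=Ro.from_quat(s["tcp_rot"]).as_matrix()
print(s["clock"],s["ee_pos"],s["contact_force"].round(1),s["wrist_torque"].round(2),s["finger_gap"],(R.T@(np.array([.490,.1543,.0])-s["ee_pos"])*1000).round(1))
o=np.zeros((600,800,3),np.uint8);o[:384,:512]=im
c=cv2.resize(sd[140:280,170:310],None,fx=2,fy=2,interpolation=cv2.INTER_CUBIC);o[:280,515:795]=c
cv2.imwrite("pics/e.png",o[:384])
```

```text
13.9333 [0.48998949 0.15405303 0.08090309] [4.4 0.4 0.3] [ 0.04 -1.19  0.03] 0.009912397195731965 [ 0.2 -0.  80.9]
```

View pics/e.png

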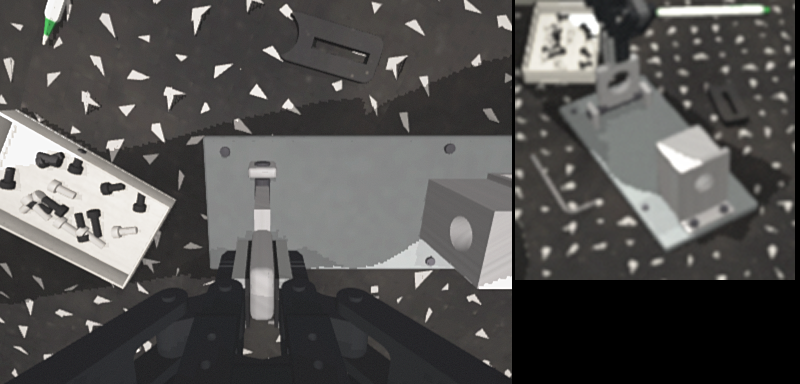

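Call:
{"api": "apply_moves", "payload": {
  "plan": [
    [4,[0,0.5,0],0],
    [4,[0,1,0],0],
    [4,[0,1,0],0],
    [4,[0,1,0],0],
    [4,[0,1,0],0],
    [4,[0,1,0],0],
    [4,[0,1,0],0],
    [4,[0,1,0],0]
  ]
}}

```text
clock: 14.7
ee_pos: [0.4903, 0.1541, 0.0809]
tcp_rot: [0.649, 0.761, -0.0, -0.0]
contact_force: [0.8, 0.6, 5.4]
finger_gap: 0.0098
```

Run:
```python
from h import *
s=robot.observe();im=robot.get_image("wrist");C=cam("wrist",s);cv2.imwrite("pics/w8.png",im)
print(s["clock"],s["ee_pos"],s["contact_force"].round(1),s["wrist_torque"].round(2),s["finger_gap"])
# flap side edges: tab end (z .115) mid-column vs hinge pin/cheek mid-column, fixture x from both
R=Ro.from_quat(s["tcp_rot"]).as_matrix()
t=lambda u,v,z:(R.T@(cast(C,(u,v),z)-s["ee_pos"])*1000).round(1)
print("cheek",t(249,172,.032),t(275,172,.032),"tab",t(250,280,.115),t(274,280,.115))
g=cv2.cvtColor(im,cv2.COLOR_BGR2GRAY)
for v in(172,240,290):print(v,g[v,225:300:2])
```

```text
14.7 [0.49033085 0.15408813 0.08086237] [0.8 0.6 5.4] [ 0.04 -0.2   0.02] 0.009843324624096875
cheek [30.8 -7.  48.9] [30.9  8.8 48.9] tab [  7.7  -3.8 -34.1] [  7.7   5.4 -34.1]
172 [136 135 136 136 140 139 138 139 139 138 137 118 186 213 212 213 214 216
 207 204 206 204 215 217 219 183 134 138 138 137 137 137 138 138 137 137
 138 137]
240 [137 137 138 138 136 136 119 111 112 112 112 113  84  78 117 117 119 117
 118 121 119 120 119 112  80  84 112 111 113 113 111 138 140 139 137 139
 137 137]
290 [ 59  55  49  39  40  36  40  39  36  36  58  60  64 171 180 194 206 203
 203 201 202 200 190 181 143  56  62  38  37  41  37  39  39  39  44  50
  55  60]
```

Run:
```python
from cell import robot
print(robot.finish_job()); s=robot.observe();print(s["clock"],s["contact_force"].round(1),s["finger_gap"])
```

```text
the job is handed in; nothing more can be done
None
the job is handed in; nothing more can be done
```

The job is handed in: the block is turned and seated against the bracket, and the flap is pinched upright. No verdict was reported, so this rests on my own checks. It took about 15 s of the 51 s allowed.

- **Block:** I gripped it on its plain faces, lifted it, turned it a quarter turn and pushed it against the bracket until I felt about 11 N. Then I let it go. The close-up afterwards showed it parallel to the bracket, with no visible gap and about 1 mm off centre. The flap was still leaning to the front. I did not measure the block's position again after that. It still looked in place in the wrist and side views with the flap pinched.
- **Flap:** I put the open fingers round the tab and moved them over the hinge while closing, so the flap could not go over to the far side. At the end the finger opening was 9.8 mm on the 10 mm tab, with the grip set to 25 N. The tab's centre was within about 0.1 mm of the hinge line as seen by the wrist camera, so the flap is upright to about 0.03 rad allowing for calibration.
- **Forces:** After a last 1 mm correction the sideways force fell from 4.4 N to under 1 N. The vertical reading rose from 0.3 N to 5.4 N in that step. I did not look into why; it is well below the limits.

The pinch force itself cannot be read, so I infer it from the grip setting and the opening.

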